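# Undo the feed wheel's hub cap on a stem trimmer

## Robot

A 7-joint arm with a two-finger parallel gripper is mounted at the origin on the work surface. World frame = base frame: x ahead of the robot, y to its left, z up, the work surface at z = 0. Lengths are in m, angles in rad, forces in N, time in s.
With the tool pointing down it reaches from about 0.4 to 0.9 m from the base axis. Payload 5.6 kg.
Tool frame: the origin (TCP) lies midway between the tips of the shut fingers; the grasp point (between the pads) lies 19 mm behind it; z points along the fingers, y is the line along which they close (so a half turn about z gives the same grasp; the last joint's range is limited). The gripper opens to 92 mm and grips with 3 to 60 N. Pads are 20 mm wide; open, the fingers measure 128 mm over their backs; the gripper's body (75 mm by 189 mm) begins 69 mm behind the grasp point.
Start: joints at [-1.294, 0.468, -0.012, 1.603, 0.006, 1.071, -0.056], TCP at [0.204, 0.617, 0.215] pointing down, gripper open.
Joint ranges: [-2.53, 2.53], [-0.31, 2.02], [-1.57, 1.55], [0.28, 2.44], [-1.29, 4.43], [0.15, 1.84], [-2.92, 2.92]. Speed limits (rad/s): [2.57, 2.57, 3.14, 3.14, 3.14, 3.14, 3.14].

## Interface

Orientations are given as a 3x3 rotation matrix whose columns are the frame's x, y, z axes.
In Python, from station import env, effector, solver, viewer, workorder, search_frame, tip_of gives the robot as it stands. Calls block until the motion is done:
- env.reach(position, orientation): joint-space move of the TCP to a pose.
- env.movel(position, frame=None, rate=0.15): straight line of the TCP; frame=None keeps the orientation; rate is the mean speed in m/s.
- env.goto_joints(angles): joint-space move.
- effector.release() and effector.grasp(squeeze=None): open the fingers fully, or close them until they stop; squeeze is the grip in N (None keeps the last).
- env.pause(seconds).
- solver.inverse_kinematics(position, orientation): joint angles nearest the present ones, or None.
- env.sense(): the state.
- viewer.read_camera(name): name is "side" or "top" or "wrist"; returns (picture, depth): 384x512x3 uint8, red, green, blue; 384x512 float32, m along the optical axis (not along the pixel's ray), 0 where there is no reading.
- viewer.camera_info(name): a dict with "intrinsics" (3x3 intrinsics, pixels), "eye" and "rotation" of the camera in the world; the wrist camera has in their place "T_tool_cam" (4x4, takes a point from camera to tool coordinates, whose origin is the TCP and whose axes are the flange's). Camera axes: x right, y up, looking along -z (the intrinsics and any distortion apply to the point x, -y, -z); pixel columns grow to the right and rows downward; lengths in m; the calibration is good to about 2 mm. A picture is of the moment at which its call begins: read the wrist's pose just before it. camera_info takes no time and is no camera call.
A pose or a line that the arm cannot do raises env.PlanningError and nothing moves.
- workorder.finish_job(): hands the job in; it is judged then, once.
Trained networks look in the newest picture that a camera, given by its name, has taken for a name from the list of things; names that differ only in an ending like _2 or _b are one class to them, and where a whole thing is asked for, a point or a joint stands for the part that bears it (a point fixed in the world has none). Each returns a list of dicts, best first, with "score" (0 to 1); they miss things now and then, are a little off and sometimes report something else, mostly with a low value. They report only what shows in the picture. A call takes as long as a camera call. They do not tell look-alikes from the thing itself.
- search_frame(camera, name): "at" ([x, y, z] in m, in world coordinates, good to about 4 mm: the middle of the surface that is visible of it).
- tip_of(camera, name): "at" ([x, y, z] in m, in world coordinates, good to about 4 mm: a listed point, or the origin of a listed thing).
The state is a dict: "t": time; "joint_positions": joint angles; "joint_velocities": joint speeds; "tau": joint torques, N m; "ee_pos": TCP position; "tcp_rot": TCP orientation; "wrist_force": force on the tool from outside, world axes, zero at the start; "moment": the same for the moment, N m; "gripper_width": finger opening in m; "grasp_force": force on a finger pad.
Only numpy, scipy, OpenCV 4.12 (cv2) and the standard library are available. Lean on these libraries where they do the work, as an engineer would, in place of code of your own. Each camera call takes 0.05 s, during which the arm holds its last target. There are 200 camera calls.

## Task

The toothed feed wheel of the mushroom-stem trimmer is coming off for washing: unscrew the black hub cap that sits on that wheel and lift it off its spindle. The two spindles run against each other, so one of them has a reverse thread and nothing shows which: try the cap both ways, and once it has come loose raise it at least 8 cm above the wheel and finish still holding it up there in the gripper, over the machine. Leave the cap of the smooth round knife closed, and do not disturb the mushrooms, tools and bottles lying about.

Things in the scene. Friction and masses are not known exactly. Their poses are not given: they have to be found in the camera images.
- hub_cap_center (a point): Centre (on the axis, half-way up) of the hub cap on the toothed wheel: black plastic, 12 upright flats, 50 mm across flats (52 over corners), 48 mm high, about 110 g, standing axis-up on the wheel, hollow below (40 mm bore, 38 mm deep). z is its axis, up. At the start its x and y lie along the wheel's, thread fully closed.
- hub_cap: The same cap; origin at the centre of its underside. Quarter-turn lug thread: the tight way it stops hard within 0.1 rad; the loosening way it turns almost freely, stays down on the wheel (no need to lift or press), comes free to lift after 1.3 rad (a quarter turn is right) and stops at 2.3 rad. Until then it lifts 6 mm at most. One grasp can do the whole turn.
- feed_wheel: The toothed feed wheel under it, fixed: steel star wheel, 61 mm radius over 16 teeth; origin on the spindle axis at its top face, where the cap stands, 126 mm above the bench; z up. Spindle inside the cap: 37 mm over its thread, 34 mm high. From above a normal thread opens anticlockwise, a reverse one clockwise; which one is here changes from start to start.
- knife_disc: The smooth round knife disc beside it, fixed, of 63 mm radius; origin on its axis at its top face, 130 mm from the feed wheel's axis and at the same height. Which side is which changes.
- other_cap_center (a point): Centre of the second, identical cap, closed on the knife disc; to be left as it is (not lifted, shifted or turned).
- trimmer: The stem trimmer, fixed: stainless box with a grey deck 310 x 370 mm (x, y), deck 112 mm above the bench; origin on the bench, under the mid-point between the two spindles, which lie 65 mm to either side along its y. Infeed tray to x = +280 mm, walls to 122 mm; stem chute at x = -0.15 m; switch box at y = +0.2 m. Its yaw and place vary.
- shiitake1: Bystander: upturned mushroom, 52 mm wide, 56 mm high, in the infeed tray; origin under it.
- shiitake2: Bystander: upturned mushroom, 44 mm wide, 54 mm high, in the infeed tray; origin under it.
- shiitake3: Bystander: upturned mushroom, 60 mm wide, 58 mm high, on the bench to the left; origin under it.
- paring_knife: Bystander: knife, 190 mm long, 14 mm high, lying on the bench to the right; origin under it, where handle and blade meet.
- wash_brush: Bystander: brush, 150 mm long, 42 mm wide, 20 mm high, lying along y on the robot's side of the deck, about 120 mm from the line of the spindles; origin under it.
- spray_bottle: Bystander: white bottle, 190 mm high, 68 mm wide, at the back left; origin under it.
- spawn_jar: Bystander: glass jar, 130 mm high, 80 mm wide, at the back right; origin under it.
Not all that is in view belongs to the job. Leave any purple, turquoise or yellow look-alike of the hub_cap alone.

How it is judged:
By the outcome, as a careful person would: the job done as asked, in the order asked, and still so for the second after the job is handed in, while the arm keeps its last pose, push and grip.
It also fails if it takes over 48 s, if anything falls off the work surface, if the arm or the gripper's body presses on something with over 40 N, if the wrist force passes 120 N, or if a joint passes its speed limit or range.

## Working session

There is one attempt and no reset: what is moved stays moved. The work goes in short steps, each a Python script; the robot and the scene stay as the last script left them, time stands still between calls to the robot, and variables do not carry over. Pictures are saved under pics/ and viewed, at most 10 in all, crops included, and the job is handed in when it is done.

```bash
mkdir -p pics
python3 - <<'E'
from station import env, effector, solver, viewer, workorder, search_frame, tip_of
import cv2,numpy as np
for c in ("top","side"):
    im,d=viewer.read_camera(c); cv2.imwrite(f"pics/{c}0.png",im[:,:,::-1]); np.save(f"pics/{c}0.npy",d)
    for n in ("hub_cap_center","other_cap_center","feed_wheel","knife_disc","trimmer","wash_brush","spray_bottle","spawn_jar"):
        print(c,n,[(np.round(r["at"],3).tolist(),round(r["score"],2)) for r in tip_of(c,n)][:4])
    i=viewer.camera_info(c); print(i["eye"],i["rotation"],i["intrinsics"],i.keys())
print(env.sense()["t"])
E
```

```text
top hub_cap_center [([0.471, 0.128, 0.152], 0.81), ([0.227, 0.291, 0.023], 0.71), ([0.754, -0.069, 0.026], 0.68), ([0.329, 0.348, 0.023], 0.6)]
top other_cap_center [([0.5, -0.0, 0.15], 0.74)]
top feed_wheel [([0.463, 0.124, 0.124], 0.77)]
top knife_disc [([0.499, 0.001, 0.124], 0.81)]
top trimmer [([0.482, 0.06, -0.005], 0.58)]
top wash_brush [([0.361, 0.044, 0.111], 0.75)]
top spray_bottle [([0.619, 0.419, 0.001], 0.73), ([0.465, 0.125, 0.126], 0.18)]
top spawn_jar [([0.469, 0.127, 0.154], 0.72), ([0.631, -0.408, -0.002], 0.6)]
[0.22510375 0.0211688  1.39532344] [[-0.11004991  0.96695693 -0.2299637 ]
 [-0.99391976 -0.10788705  0.02199757]
 [-0.0035394   0.2309863   0.97295057]] [[478.35734353   0.         255.57910531]
 [  0.         478.35734353 194.04534772]
 [  0.           0.           1.        ]] dict_keys(['intrinsics', 'eye', 'rotation'])
side hub_cap_center [([0.469, 0.128, 0.15], 0.77), ([0.325, 0.348, 0.023], 0.68), ([0.231, 0.293, 0.027], 0.62), ([0.754, -0.067, 0.023], 0.57)]
side other_cap_center [([0.5, 0.003, 0.154], 0.6)]
side feed_wheel [([0.469, 0.124, 0.126], 0.93)]
side knife_disc [([0.498, 0.0, 0.126], 0.57)]
side trimmer [([0.485, 0.059, 0.001], 0.63)]
side wash_brush [([0.359, 0.042, 0.116], 0.89)]
side spray_bottle [([0.449, 0.399, 0.001], 0.73), ([0.626, 0.415, 0.001], 0.66)]
side spawn_jar [([0.63, -0.404, 0.001], 0.6)]
[-0.27567522 -0.79665531  0.91469249] [[ 0.72430047  0.38078216 -0.5747989 ]
 [-0.68910909  0.42729784 -0.58527363]
 [ 0.02274857  0.82001311  0.57189247]] [[417.8938285    0.         250.05773138]
 [  0.         417.8938285  196.69036518]
 [  0.           0.           1.        ]] dict_keys(['intrinsics', 'eye', 'rotation'])
0.9
```

View pics/top0.png

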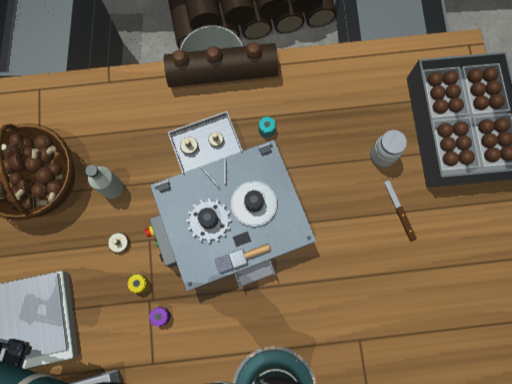

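```bash
cat > h.py <<'E'
from station import env, effector, solver, viewer, workorder, search_frame, tip_of
import cv2,numpy as np
def cloud(c,d):
    i=viewer.camera_info(c);K=i["intrinsics"]
    v,u=np.mgrid[:384,:512]
    P=np.stack([(u-K[0,2])/K[0,0]*d,-(v-K[1,2])/K[1,1]*d,-d],-1)
    if "eye" in i: return P@np.array(i["rotation"]).T+i["eye"]
    s=env.sense();T=np.array(i["T_tool_cam"])
    return (P@T[:3,:3].T+T[:3,3])@np.array(s["tcp_rot"]).T+s["ee_pos"]
def down(yaw): # tool y (closing line) at world angle yaw, z down
    y=np.array([np.cos(yaw),np.sin(yaw),0]);z=np.array([0,0,-1.]);return np.stack([np.cross(y,z),y,z],1)
E
python3 - <<'E'
from h import *
im=cv2.imread("pics/top0.png");K=viewer.camera_info("top")
def px(p):
    q=np.array(K["rotation"]).T@(np.array(p)-K["eye"]);k=K["intrinsics"]
    return int(k[0,2]+k[0,0]*q[0]/-q[2]),int(k[1,2]-k[1,1]*q[1]/-q[2])
a=px([.470,.126,.17]);b=px([.5,0,.17]);print(a,b)
m=((a[0]+b[0])//2,(a[1]+b[1])//2)
c=im[m[1]-60:m[1]+60,m[0]-80:m[0]+80];cv2.imwrite("pics/crop0.png",cv2.resize(c,None,fx=5,fy=5,interpolation=cv2.INTER_CUBIC))
P=cloud("top",np.load("pics/top0.npy"))
for p in ([.470,.126],[.5,0]):
    s=(np.hypot(P[...,0]-p[0],P[...,1]-p[1])<.045)&(P[...,2]>.165)&(P[...,2]<.185)
    (cx,cy),r=cv2.minEnclosingCircle(P[s][:,:2].astype(np.float32));print(P[s].mean(0),s.sum(),cx,cy,r)
s=env.sense();print(s["tcp_rot"])
E
```

```text
(206, 216) (253, 199)
[0.46613824 0.1261194  0.17396124] 305 0.4671880304813385 0.12646692991256714 0.02579658478498459
[0.49895133 0.00085442 0.17396669] 297 0.49980801343917847 0.0006857113330624998 0.025567375123500824
[[-9.49296526e-01  3.14382089e-01  8.46997133e-05]
 [ 3.14382096e-01  9.49296522e-01  1.00322620e-04]
 [-4.88655085e-05  1.21863988e-04 -9.99999991e-01]]
```

View pics/crop0.png

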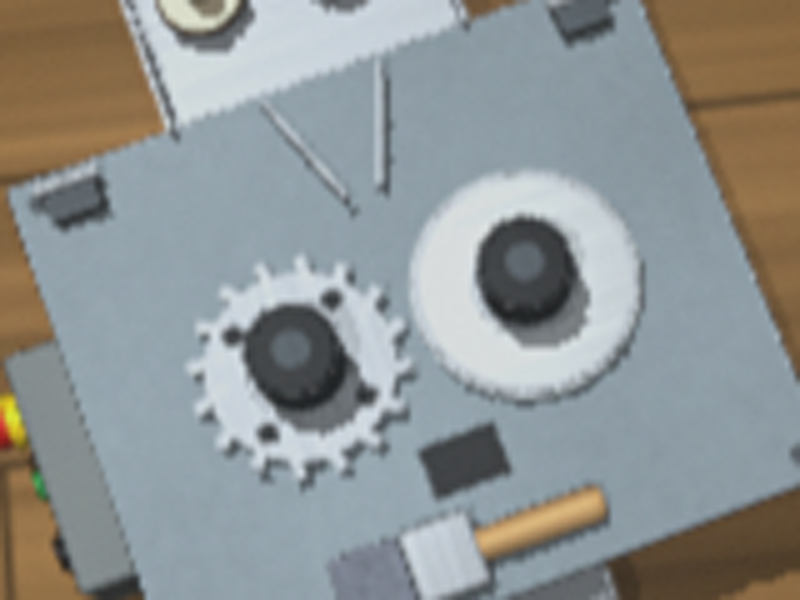

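The black cap on the toothed wheel is at px (207,217). The look-alikes are the black cap on the smooth disc at (253,200), turquoise at (267,126), yellow at (138,284) and purple at (159,317). The enlarged crop shows teeth around the left cap, so that one is the target. It measures (0.467, 0.1265) with its top at z 0.174, and the axes are 130 mm apart, which matches the description. Next I move above it and refine with the wrist camera.

Run:
```python
from h import *
p=[.467,.1265,.30]
best=None
for k in range(-6,6):
    y=.2536+k*np.pi/6; q=solver.inverse_kinematics(p,down(y))
    if q is None: continue
    print(k,np.round(q,2))
    if best is None or abs(q[6])<abs(best[1][6]): best=(y,q)
y,q=best
env.reach([.3,.5,.32],down(y)) if solver.inverse_kinematics([.3,.5,.32],down(y)) is not None else None
env.reach(p,down(y))
T=env.sense(); im,d=viewer.read_camera("wrist"); cv2.imwrite("pics/w1.png",im[:,:,::-1]); np.save("pics/w1.npy",d)
P=cloud("wrist",d)
s=(np.hypot(P[...,0]-p[0],P[...,1]-p[1])<.05)&(P[...,2]>.165)&(P[...,2]<.19)&(d>0)
print(s.sum(), P[s].mean(0), cv2.minEnclosingCircle(P[s][:,:2].astype(np.float32)))
r=cv2.minAreaRect(P[s][:,:2].astype(np.float32)*1000);print(r)
print(y,T["t"],T["ee_pos"],T["joint_positions"],T["moment"],tip_of("wrist","hub_cap_center"))
```

```text
-6 [ 0.73  0.36 -1.29  1.84  0.36  1.22  2.73]
-5 [-1.54  0.22  1.41  1.95 -0.23  1.17 -2.41]
-4 [-0.98  0.09  0.7   1.93 -0.06  1.15 -2.1 ]
-3 [-0.97  0.09  0.69  1.93 -0.06  1.15 -1.57]
-2 [-0.88  0.09  0.59  1.92 -0.05  1.15 -1.06]
-1 [-0.84  0.09  0.54  1.92 -0.05  1.15 -0.55]
0 [-0.78  0.09  0.48  1.92 -0.04  1.15 -0.03]
1 [-0.73  0.09  0.42  1.92 -0.04  1.15  0.49]
2 [-0.67  0.09  0.36  1.91 -0.03  1.15  1.01]
3 [-0.59  0.09  0.28  1.91 -0.03  1.15  1.52]
4 [-0.53  0.09  0.21  1.91 -0.02  1.15  2.04]
5 [-0.46  0.09  0.14  1.9  -0.01  1.15  2.55]
1501 [0.46655438 0.12654853 0.17345987] ((0.46708551049232483, 0.12509027123451233), 0.02571493200957775)
((467.14947509765625, 125.4332275390625), (49.44606018066406, 49.28498458862305), 15.727877616882324)
0.2536 3.1833 [0.46688682 0.12796457 0.29986338] [-0.85167289  0.08714904  0.55647667  1.92286049 -0.05047867  1.14530583
 -0.01999156] [ 0.00469663 -0.00125374  0.00891148] [{'at': [0.2281, 0.2896, 0.0237], 'score': 0.85}, {'at': [0.4664, 0.126, 0.1496], 'score': 0.76}]
```

View pics/w1.png

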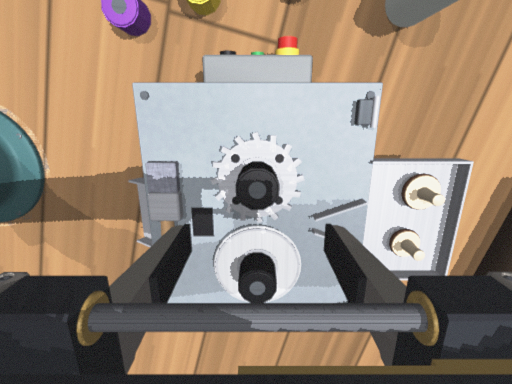

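The wrist view shows the toothed wheel with the black cap at about (257,183), and the knife disc with its cap at (257,275). The finger openings are clear along the trimmer's x. The centre is confirmed at about (0.467, 0.126) with flats aligned at 15°. Next: descend, grip and try a small turn.

Run:
```python
from h import *
def S(l):
    s=env.sense();print(l,round(s["t"],2),np.round(s["ee_pos"],4),"q7",round(s["joint_positions"][6],3),"F",np.round(s["wrist_force"],1),"M",np.round(s["moment"],2),"w",round(s["gripper_width"],4),round(s["grasp_force"],1));return s
R=down(.2536)
env.movel([.467,.1262,.20],R); S("pre")
env.movel([.467,.1262,.137],R,rate=.1); S("down")
effector.grasp(35); s=S("grip")
q=np.array(s["joint_positions"])
for d in (.08,.16,.24):
    t=q.copy();t[6]+=d;env.goto_joints(t);env.pause(.1);s=S(d)
    if abs(s["moment"][2])>1: break
```

```text
pre 4.1 [0.4676 0.1264 0.2006] q7 0.064 F [ 0.4  1.3 -0.3] M [-0.04  0.05 -0.  ] w 0.092 0.0
down 4.88 [0.4675 0.1263 0.1375] q7 0.137 F [0.9 0.4 0.2] M [-0.07  0.06  0.03] w 0.0921 0.0
grip 5.59 [0.4671 0.1262 0.1371] q7 0.137 F [-1.2 -0.7  1.5] M [-0.05  0.11  0.02] w 0.0499 35.0
0.08 5.94 [0.467  0.1262 0.1371] q7 0.215 F [-0.4  0.3  1. ] M [ 0.08  0.15 -0.39] w 0.0501 35.0
0.16 6.29 [0.467  0.1261 0.1371] q7 0.294 F [ 0.3 -0.3  0.7] M [-0.01  0.14 -0.97] w 0.0498 35.0
0.24 6.64 [0.4669 0.1261 0.137 ] q7 0.374 F [-0.9 -0.6  0. ] M [-0.07  0.17 -1.15] w 0.0498 35.0
```

Anticlockwise, the moment rises to 1.15 N m, which is the hard stop. I try clockwise.

Run:
```python
from h import *
def S(l):
    s=env.sense();print(l,round(s["t"],2),np.round(s["ee_pos"],4),"q7",round(s["joint_positions"][6],3),"F",np.round(s["wrist_force"],1),"M",np.round(s["moment"],2),"w",round(s["gripper_width"],4),round(s["grasp_force"],1));return s
q=np.array(env.sense()["joint_positions"]);ok=True
for a in (.13,-.1,-.3,-.7,-1.1,-1.5):
    t=q.copy();t[6]=a;env.goto_joints(t);env.pause(.1);s=S(a)
    if abs(s["moment"][2])>.8: ok=False;break
im,d=viewer.read_camera("wrist");cv2.imwrite("pics/w2.png",im[:,:,::-1])
```

```text
0.13 7.09 [0.467  0.1263 0.137 ] q7 0.133 F [ 0.5 -0.4 -0.4] M [ 0.   -0.02  0.01] w 0.0499 35.0
-0.1 7.53 [0.467  0.1261 0.137 ] q7 -0.096 F [-0.1 -0.2  0.1] M [-0.04  0.02  0.02] w 0.0501 35.0
-0.3 7.93 [0.467  0.1261 0.137 ] q7 -0.296 F [ 0.1 -0.1 -0.9] M [-0.03  0.09 -0.02] w 0.0503 35.0
-0.7 8.5 [0.4669 0.126  0.137 ] q7 -0.697 F [ 0.6 -0.3 -0.8] M [-0.06  0.08 -0.01] w 0.05 35.0
-1.1 9.07 [0.4669 0.1261 0.137 ] q7 -1.097 F [ 0.1 -0.3 -0.6] M [-0.07  0.13 -0.05] w 0.05 35.0
-1.5 9.63 [0.4669 0.1261 0.137 ] q7 -1.497 F [ 0.1 -0.6 -1. ] M [-0.05  0.16 -0.01] w 0.0502 35.0
```

Run:
```python
from h import *
def S(l):
    s=env.sense();print(l,round(s["t"],2),np.round(s["ee_pos"],4),"F",np.round(s["wrist_force"],1),"M",np.round(s["moment"],2),"w",round(s["gripper_width"],4),round(s["grasp_force"],1));return s
p=np.array(env.sense()["ee_pos"]);ok=True
for dz in (.004,.008,.012,.02,.045):
    env.movel(p+[0,0,dz],rate=.05);s=S(dz)
    if abs(s["wrist_force"][2])>10: ok=False;break
if ok: env.movel(p+[0,0,.13],rate=.12);env.pause(.4);S("up")
for c in ("top","side"):
    im,d=viewer.read_camera(c);cv2.imwrite(f"pics/{c}3.png",im[:,:,::-1])
    print([(np.round(r["at"],3).tolist(),round(r["score"],2)) for n in ("hub_cap_center","other_cap_center") for r in tip_of(c,n)])
im=cv2.imread("pics/side3.png");cv2.imwrite("pics/side3c.png",cv2.resize(im[80:330,120:420],None,fx=2.4,fy=2.4))
```

```text
0.004 9.93 [0.4671 0.1262 0.1413] F [ 0.8 -1.1 -1.4] M [-0.03  0.17 -0.03] w 0.0503 35.0
0.008 10.18 [0.4672 0.1262 0.1453] F [-0.1  0.2 -0.9] M [0.04 0.15 0.01] w 0.0503 35.0
0.012 10.43 [0.4671 0.1262 0.1493] F [ 0.4 -0.6 -1.3] M [-0.    0.17  0.  ] w 0.0502 35.0
0.02 10.74 [0.4673 0.1262 0.1575] F [-0.7 -0.2 -2.4] M [-0.02  0.16 -0.01] w 0.0499 35.0
0.045 11.39 [0.4669 0.1261 0.1821] F [ 0.3  0.2 -1.6] M [0.03 0.18 0.02] w 0.0499 35.0
up 12.65 [0.4669 0.126  0.2668] F [-0.6  0.4 -1.3] M [-0.02  0.12 -0.05] w 0.0504 35.0
[([0.225, 0.292, 0.022], 0.77), ([0.685, 0.162, 0.103], 0.68), ([0.333, 0.348, 0.025], 0.6), ([0.749, -0.066, 0.023], 0.54), ([0.499, -0.003, 0.149], 0.87)]
[([0.47, 0.126, 0.28], 0.69), ([0.231, 0.292, 0.028], 0.69), ([0.752, -0.066, 0.022], 0.61), ([0.323, 0.348, 0.023], 0.49), ([0.468, 0.126, 0.125], 0.68), ([0.498, 0.004, 0.151], 0.53)]
```

View pics/side3c.png

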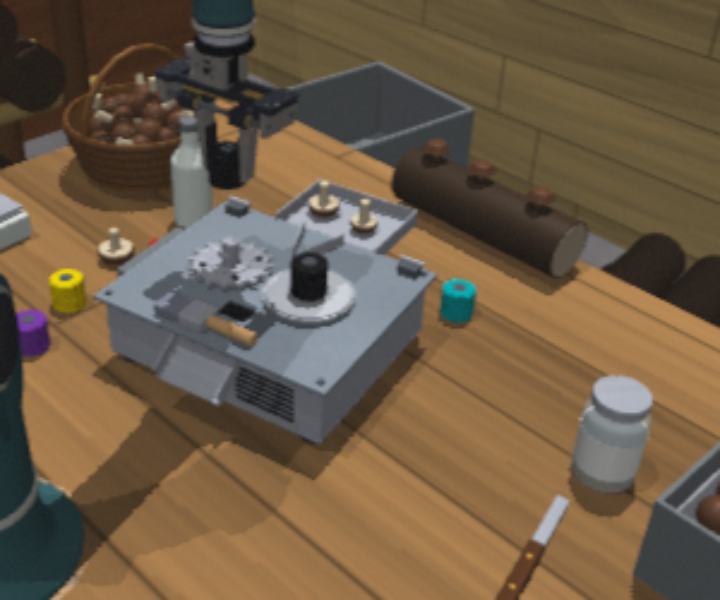

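The crop shows the cap held between the fingers at about (228,165), the bare spindle on the toothed wheel at (230,255), and the knife cap still closed at (310,275). The cap is 13 cm up, and nothing else has moved.

```bash
python3 -c "
from station import workorder
print(workorder.finish_job())"
```

```text
the job is handed in; nothing more can be done
None
```

The toothed wheel's cap had the reverse thread: it came loose clockwise and is held in the gripper 13 cm above the wheel; the knife's cap and the other items looked undisturbed, and the job is handed in.

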